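# Set out three chocolate bars on the display rack in reverse order

### The arm

A 6-joint arm with a two-finger parallel gripper is mounted at the origin on a cart in front of the work surface, level with it; the furniture and walls round the work are solid. World frame = base frame: x ahead of the robot, y to its left, z up, the work surface at z = 0. Lengths are in m, angles in rad, forces in N, time in s.
With the tool pointing down it reaches from about 0.35 to 0.725 m from the base axis. Payload 4.3 kg.
Tool frame: the origin (TCP) lies on the centre line of the jaws, within the pads' length; the fingertips stand 19 mm ahead of it and the grasp point (between the pads) is the TCP (r.finger_overhang is the distance from the TCP to the fingertips, in m); z points along the fingers, y is the line along which they close (so a half turn about z gives the same grasp; the last joint's range is limited). The gripper opens to 85 mm and grips with 20 to 120 N. Pads are 22 mm wide; open, the fingers measure 114 mm over their backs; the gripper's body (76 mm by 85 mm) begins 54 mm behind the grasp point. The pads swing forward as they close: fully open they stand 13 mm farther back than shut.
Start: joints at [-1.262, 0.377, 0.081, 1.274, 0, 1.46], TCP at [0.234, -0.525, 0.25] pointing down, gripper open.
Joint ranges: [-2.72, 2.72], [-0.84, 1.66], [-1.02, 1.22], [-1.77, 2.12], [-1.37, 1.28], [-3.14, 3.14]. Speed limits (rad/s): [2.57, 2.57, 3.14, 3.14, 3.14, 3.14].

### API

Orientations are given as a unit quaternion [w, x, y, z].
In Python, from plant import r gives the robot as it stands.
- The arm moves only by the shell command python3 -m jog 'ROWS' [OPENING] [FORCE]. ROWS is a JSON object whose one key "motion" holds a list that holds one entry, the list of rows, each a list of 6 numbers: the shift along the world's x, y, z in m, then the turn, a rotation vector about the world's x, y, z in rad. In form: {"motion": [[[x, y, z, rx, ry, rz], ...]]}. A call has 1 to 20 rows; each row is the pose to reach, as a shift and turn from the pose commanded when the call began; what a row does not reach only later rows make up. A row lasts 1/10 s, in which the tool goes at most 50 mm and 8.59 degrees, less where a joint would pass 70% of its speed; a pose out of reach is approached as far as the arm can. A call with a gripper value outside its range is refused whole. OPENING is the finger opening in m, from 0 to 0.0854, set as the call begins (- or left out, the last holds). The fingers move at their own pace and stop on an object; FORCE is the grip in N (left out, the last holds). Time passes only in rows, so rows that repeat a pose let the fingers close. It gives the time, the measured TCP pose, the force, the opening and the grip force at its end, in the units of the state.
- r.read_state(): the state, without advancing time (a new reading comes with each control period).
- r.capture(name): name is "scene" or "top" or "wrist"; returns (picture, depth): 384x512x3 uint8, blue, green, red; 384x512 float32, m along the optical axis (not along the pixel's ray), 0 where there is no reading.
- r.get_calibration(name): a dict with "mtx" (3x3 intrinsics, pixels), "T" (4x4, takes a point from camera to world coordinates); the wrist camera has in their place "T_tool_cam" (4x4, takes a point from camera to tool coordinates, whose origin is the TCP and whose axes are the flange's). Camera axes: x right, y down, z forward; pixel columns grow to the right and rows downward; lengths in m; the calibration is good to about 2 mm. A picture is of the moment at which its call begins: read the wrist's pose just before it. get_calibration takes no time and is no camera call.
- r.finish_job(): hands the job in; it is judged then, once.
The state is a dict: "time_s": time; "qpos": joint angles; "dq": joint speeds; "joint_torque": joint torques, N m; "ee_pos": TCP position; "tcp_rot": TCP orientation; "force": force on the tool from outside, world axes, zero at the start; "wrist_torque": the same for the moment, N m; "finger_gap": finger opening in m; "grip_force": force on a finger pad.
Only numpy, scipy, OpenCV 4.12 (cv2) and the standard library are available. Lean on these libraries where they do the work, as an engineer would, in place of code of your own. Each camera call takes 0.05 s, during which the arm holds its last target. There are 200 camera calls.

### The job

Move the three wrapped chocolate bars from the wooden stock rack to the metal display rack. Customers look at it from the far side, so reverse the row: as seen from the robot, the bar that starts on the left goes on the right-hand saddle, the middle one stays in the middle, and the one on the right goes on the left. Lay every bar right side up, flat and straight, centred on its own saddle between the end stops.

Things in the scene. Friction and masses are not known exactly. Their poses are not given: they have to be found in the camera images.
- bar_orange: wrapped chocolate bar, orange wrapper, a flat block 36 mm wide, 95 mm long, 9 mm thick, 40 to 85 g; origin at the centre of its underside, own y axis along its length, x across its width, z up. At the start it lies, right side up, on home_orange in the wooden stock rack
- bar_green: wrapped chocolate bar, dark green wrapper, a flat block 36 mm wide, 95 mm long, 9 mm thick, 40 to 85 g; origin at the centre of its underside, own y axis along its length, x across its width, z up. At the start it lies, right side up, on home_green in the wooden stock rack
- bar_cream: wrapped chocolate bar, cream yellow wrapper, a flat block 36 mm wide, 95 mm long, 9 mm thick, 40 to 85 g; origin at the centre of its underside, own y axis along its length, x across its width, z up. At the start it lies, right side up, on home_cream in the wooden stock rack
- home_orange: fixed light-wood saddle bar_orange starts on; three alike, 70 mm apart, side by side on the wooden stock rack (board 126x214 mm, 10 mm high); their order varies. Origin: worktop height, under its middle; x along it, away from the robot; y left. Rail 28 mm wide, top z=26 mm: the bar overhangs 4 mm each side, fingers can go down to z=12 mm. End stops 54.5 mm from the middle rise 6 mm
- home_green: fixed light-wood saddle bar_green starts on; three alike, 70 mm apart, side by side on the wooden stock rack (board 126x214 mm, 10 mm high); their order varies. Origin: worktop height, under its middle; x along it, away from the robot; y left. Rail 28 mm wide, top z=26 mm: the bar overhangs 4 mm each side, fingers can go down to z=12 mm. End stops 54.5 mm from the middle rise 6 mm
- home_cream: fixed light-wood saddle bar_cream starts on; three alike, 70 mm apart, side by side on the wooden stock rack (board 126x214 mm, 10 mm high); their order varies. Origin: worktop height, under its middle; x along it, away from the robot; y left. Rail 28 mm wide, top z=26 mm: the bar overhangs 4 mm each side, fingers can go down to z=12 mm. End stops 54.5 mm from the middle rise 6 mm
- display_rack: fixed dark grey metal rack 126x214 mm, 10 mm high, three white saddles with dark end stops, empty at first; left or right of the stock rack. Origin: worktop height, under its middle; x along the saddles, away from the robot; y left. Saddle middles at y=+70, 0, -70 mm; rails 28 mm wide, top z=26 mm; end stops 54.5 mm either way along x rise 6 mm; 7 mm spare at each end
Things that resemble listed ones, but are neither listed nor needed, are in the scene too. Leave any turquoise look-alike of the bar_cream alone.

How it is judged:
At the end, for the whole second after the job is handed in: All three bars at rest on the display rack's saddles, in the reverse of the saddle order they started in: each within 12 mm across, 10 mm along, 4 mm in height and 10 degrees (0.17 rad) of its saddle, right side up, tilt under 0.1 rad, slower than 0.02 m/s and 0.2 rad/s (x of bar_orange in the frame of display_rack between -0.01 and 0.01 m and z of bar_orange in the frame of display_rack between 0.022 and 0.03 m and angle between the y axis of each of bar_orange, bar_green, bar_cream and the x axis of display_rack, either way round below 0.17 rad and angle between each of bar_orange, bar_green, bar_cream's own z axis and vertical below 0.1 rad and linear speed of each of bar_orange, bar_green, bar_cream below 0.02 m/s and angular speed of each of bar_orange, bar_green, bar_cream below 0.2 rad/s and x of bar_green in the frame of display_rack between -0.01 and 0.01 m and z of bar_green in the frame of display_rack between 0.022 and 0.03 m and x of bar_cream in the frame of display_rack between -0.01 and 0.01 m and z of bar_cream in the frame of display_rack between 0.022 and 0.03 m and ((y of home_orange in the frame of home_green above 0.03 m and y of home_green in the frame of home_cream above 0.03 m and y of bar_orange in the frame of display_rack between -0.082 and -0.058 m and y of bar_green in the frame of display_rack between -0.012 and 0.012 m and y of bar_cream in the frame of display_rack between 0.058 and 0.082 m) or (y of home_orange in the frame of home_cream above 0.03 m and y of home_cream in the frame of home_green above 0.03 m and y of bar_orange in the frame of display_rack between -0.082 and -0.058 m and y of bar_cream in the frame of display_rack between -0.012 and 0.012 m and y of bar_green in the frame of display_rack between 0.058 and 0.082 m) or (y of home_green in the frame of home_orange above 0.03 m and y of home_orange in the frame of home_cream above 0.03 m and y of bar_green in the frame of display_rack between -0.082 and -0.058 m and y of bar_orange in the frame of display_rack between -0.012 and 0.012 m and y of bar_cream in the frame of display_rack between 0.058 and 0.082 m) or (y of home_green in the frame of home_cream above 0.03 m and y of home_cream in the frame of home_orange above 0.03 m and y of bar_green in the frame of display_rack between -0.082 and -0.058 m and y of bar_cream in the frame of display_rack between -0.012 and 0.012 m and y of bar_orange in the frame of display_rack between 0.058 and 0.082 m) or (y of home_cream in the frame of home_orange above 0.03 m and y of home_orange in the frame of home_green above 0.03 m and y of bar_cream in the frame of display_rack between -0.082 and -0.058 m and y of bar_orange in the frame of display_rack between -0.012 and 0.012 m and y of bar_green in the frame of display_rack between 0.058 and 0.082 m) or (y of home_cream in the frame of home_green above 0.03 m and y of home_green in the frame of home_orange above 0.03 m and y of bar_cream in the frame of display_rack between -0.082 and -0.058 m and y of bar_green in the frame of display_rack between -0.012 and 0.012 m and y of bar_orange in the frame of display_rack between 0.058 and 0.082 m))); the robot touches nothing.
It also fails if it takes over 77 s, if anything falls off the work surface, if the arm or the gripper's body presses on something with over 40 N, if the wrist force passes 120 N, or if a joint passes its speed limit or range.

## Working session

There is one attempt and no reset: what is moved stays moved. The work goes in short steps, Python scripts to look and compute and a shell command to move; the robot and the scene stay as the last step left them, time stands still between calls to the robot, and variables do not carry over. Pictures are saved under pics/ and viewed, at most 14 in all, crops included, and the job is handed in when it is done.

```bash
ls; mkdir -p pics; python3 - <<'E'
from plant import r
import cv2,numpy as np
for n in("top","scene"):
    im,d=r.capture(n);cv2.imwrite(f"pics/{n}0.png",im);np.save(f"{n}0.npy",d)
    c=r.get_calibration(n);print(n,np.round(c["mtx"],1).tolist(),np.round(c["T"],4).tolist())
s=r.read_state();print(s)
print(np.round(r.get_calibration("wrist")["T_tool_cam"],4).tolist())
E
```

```text
pics
top [[348.3, 0.0, 253.0], [0.0, 348.3, 189.7], [0.0, 0.0, 1.0]] [[-0.0073, -0.998, 0.0624, 0.4148], [-0.9996, 0.0056, -0.0275, -0.1727], [0.0271, -0.0626, -0.9977, 1.2649], [0.0, 0.0, 0.0, 1.0]]
scene [[462.8, 0.0, 259.8], [0.0, 462.8, 206.7], [0.0, 0.0, 1.0]] [[0.5277, -0.4874, 0.6956, -0.5219], [-0.8491, -0.325, 0.4164, -0.7995], [0.0231, -0.8104, -0.5854, 0.89], [0.0, 0.0, 0.0, 1.0]]
{'time_s': 0.1, 'qpos': array([-1.26230664e+00,  3.78018156e-01,  7.97632884e-02,  1.27442486e+00,
       -1.57386064e-05,  1.46045452e+00]), 'dq': array([-0.00085538, -0.00173608,  0.00061122,  0.00129038,  0.00109675,
        0.00068906]), 'joint_torque': array([ 1.28959422e-03, -4.64694715e+01,  2.70582104e+01,  1.19845945e-02,
       -3.53904784e-05,  1.74680520e-05]), 'ee_pos': array([ 0.23365561, -0.5247681 ,  0.24943969]), 'tcp_rot': array([-9.36303209e-04,  9.78152105e-01,  2.07888365e-01, -1.00976035e-04]), 'force': array([ 0.73860917, -0.72882658,  0.51110388]), 'wrist_torque': array([-0.06987669, -0.00572875, -0.03410527]), 'grip_force': 0.0, 'finger_gap': 0.08559798789079523}
[[-0.0007, -0.962, -0.2729, 0.0677], [1.0, -0.0009, 0.0007, 0.0004], [-0.001, -0.2729, 0.962, -0.1237], [0.0, 0.0, 0.0, 1.0]]
```

View pics/top0.png

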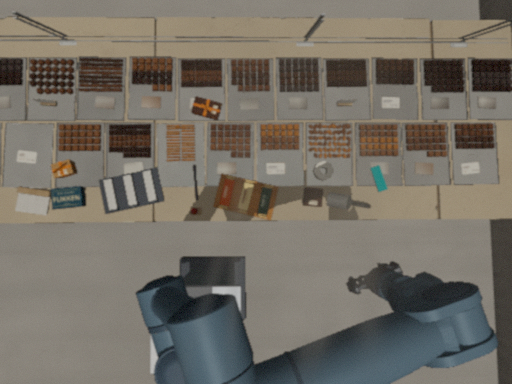

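View pics/scene0.png

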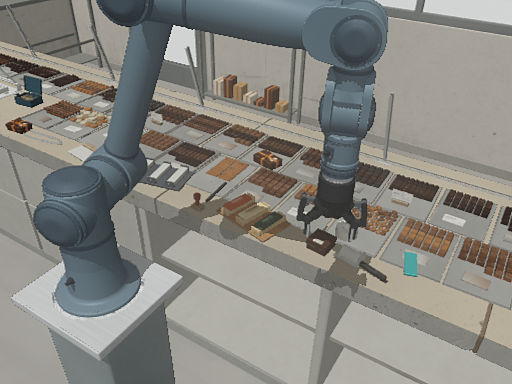

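The top view shows the display rack at about (132,190) and the stock rack at about (246,197). Left to right the bars are orange, cream, green. I'll enlarge both views.

```bash
python3 - <<'E'
import cv2,numpy as np
a=cv2.imread("pics/top0.png")[160:230,90:290];b=cv2.imread("pics/scene0.png")[150:250,130:300]
a=cv2.resize(a,None,fx=4,fy=4,interpolation=cv2.INTER_CUBIC)
b=cv2.resize(b[:75*1+5],None,fx=4,fy=4,interpolation=cv2.INTER_CUBIC)
o=np.zeros((600,800,3),np.uint8);o[:280]=a;o[280:600,:680]=b;cv2.imwrite("pics/crop1.png",o)
E
```

```text
(no output)
```

View pics/crop1.png

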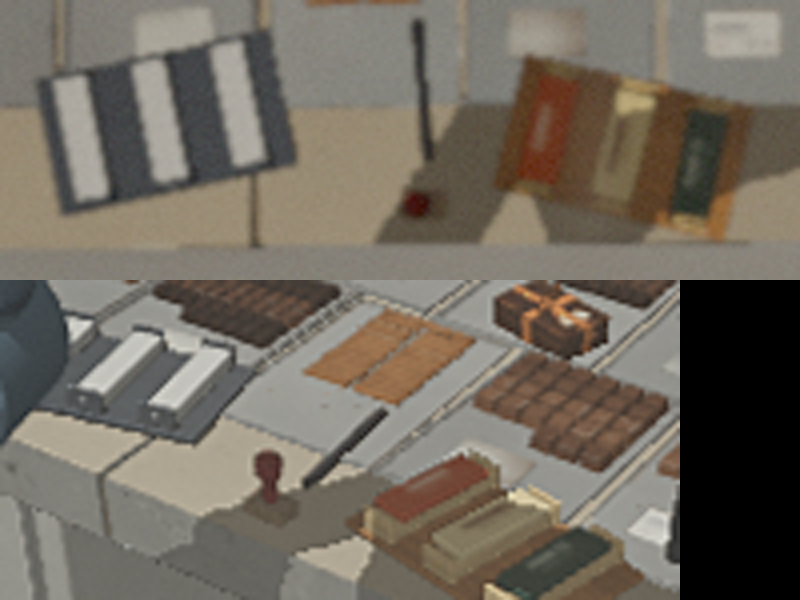

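The orange, cream and green bars centre at about (548,130), (624,145) and (700,163) in the crop. The white saddles centre at about (80,138), (160,120) and (240,103). A stamp and a dark tool lie between the racks.

```bash
cat > h.py <<'E'
from plant import r
import cv2,numpy as np
from scipy.spatial.transform import Rotation as R
def Rot(q): return R.from_quat(np.roll(q,-1))
def camT(n,s=None):
    c=r.get_calibration(n)
    if n!="wrist": return c["mtx"],c["T"]
    T=np.eye(4);T[:3,:3]=Rot(s["tcp_rot"]).as_matrix();T[:3,3]=s["ee_pos"]
    return c["mtx"],T@c["T_tool_cam"]
def ray(K,T,uv):
    v=T[:3,:3]@np.linalg.solve(K,[uv[0],uv[1],1.]);return T[:3,3],v
def plane(K,T,uv,z):
    o,v=ray(K,T,uv);return o+v*(z-o[2])/v[2]
def tri(rays):   # least-squares point nearest to rays
    A=0;b=0
    for o,v in rays:
        v=v/np.linalg.norm(v);P=np.eye(3)-np.outer(v,v);A=A+P;b=b+P@o
    return np.linalg.solve(A,b)
def cap(tag):
    s=r.read_state();im,d=r.capture("wrist");cv2.imwrite(f"pics/{tag}.png",im)
    K,T=camT("wrist",s);np.savez(f"{tag}.npz",d=d,K=K,T=T);return im,d,K,T
E
python3 - <<'E'
from h import *
K,T=camT("top");d=np.load("top0.npy")
def p(n,c,z):
    uv=(c[0]+.5)/4+90-.5,(c[1]+.5)/4+160-.5
    o,v=ray(K,T,uv);u0,v0=np.round(uv).astype(int);print(n,plane(K,T,uv,z).round(4),"depth pt",(o+v*np.median(d[v0-1:v0+2,u0-1:u0+2])).round(4))
for n,c,z in[("or",(548,130),.035),("cr",(624,145),.035),("gr",(700,163),.035),("L",(80,138),.026),("M",(160,120),.026),("R",(240,103),.026),("stamp",(417,205),.04),("h1",(418,22),.02),
 ("Rfar",(228,45),.026),("Rnear",(252,163),.026),("gfar",(712,106),.035),("gnear",(688,216),.035)]:p(n,c,z)
E
```

```text
or [ 0.4838 -0.1133  0.035 ] depth pt [ 0.4837 -0.1134  0.0364]
cr [ 0.4701 -0.1803  0.035 ] depth pt [ 0.47   -0.1803  0.0374]
gr [ 0.4538 -0.2474  0.035 ] depth pt [ 0.4538 -0.2474  0.0351]
L [0.4796 0.2987 0.026 ] depth pt [0.4798 0.2995 0.0238]
M [0.4951 0.2291 0.026 ] depth pt [0.4951 0.2286 0.0274]
R [0.5098 0.1592 0.026 ] depth pt [0.5098 0.1591 0.0261]
stamp [0.4185 0.0009 0.04  ] depth pt [ 0.4185 -0.0016  0.0576]
h1 [0.5822 0.0034 0.02  ] depth pt [0.5835 0.0047 0.0103]
Rfar [0.5615 0.1703 0.026 ] depth pt [0.5613 0.17   0.0272]
Rnear [0.4566 0.1481 0.026 ] depth pt [0.4566 0.1477 0.0273]
gfar [ 0.5043 -0.2586  0.035 ] depth pt [ 0.5047 -0.259   0.0293]
gnear [ 0.4071 -0.2364  0.035 ] depth pt [ 0.4071 -0.2367  0.0282]
```

Everything checks out: bar pitch is about 69 mm, and tops measure about 35 mm and saddles about 26 mm. Stock yaw is about -0.22 and display yaw about +0.21. I'll move over the stock rack for close views from two places.

```bash
python3 -m jog '{"motion": [[[0.04,0.06,0,0,0,-0.13],[0.08,0.12,0,0,0,-0.26],[0.11,0.16,0,0,0,-0.38],[0.14,0.20,0,0,0,-0.5],[0.165,0.24,0,0,0,-0.6],[0.19,0.28,0,0,0,-0.64],[0.21,0.31,0,0,0,-0.64],[0.226,0.335,0,0,0,-0.64],[0.236,0.345,0,0,0,-0.64],[0.236,0.345,0,0,0,-0.64],[0.236,0.345,0,0,0,-0.64],[0.236,0.345,0,0,0,-0.64]]]}' 0.055 50
python3 -c "
from h import *
cap('w1')"
python3 -m jog '{"motion": [[[-0.02,-0.03,0,0,0,0],[-0.03,-0.05,0,0,0,0],[-0.03,-0.06,0,0,0,0],[-0.03,-0.06,0,0,0,0],[-0.03,-0.06,0,0,0,0]]]}'
python3 -c "
from h import *
cap('w2')
a=cv2.imread('pics/w1.png');b=cv2.imread('pics/w2.png')
cv2.imwrite('pics/w12.png',cv2.resize(np.vstack([a[:300],b[:300]]),None,fx=1,fy=1))"
```

```text
time_s: 1.3
ee_pos: [0.4691, -0.1811, 0.2501]
tcp_rot: [0.0, 0.994, -0.111, -0.0]
force: [0.3, -0.0, 0.0]
finger_gap: 0.0552
grip_force: 0.0
time_s: 1.85
ee_pos: [0.4399, -0.2405, 0.2503]
tcp_rot: [-0.0, 0.994, -0.111, 0.0]
force: [0.7, -0.1, -0.5]
finger_gap: 0.0548
grip_force: 0.0
```

View pics/w12.png

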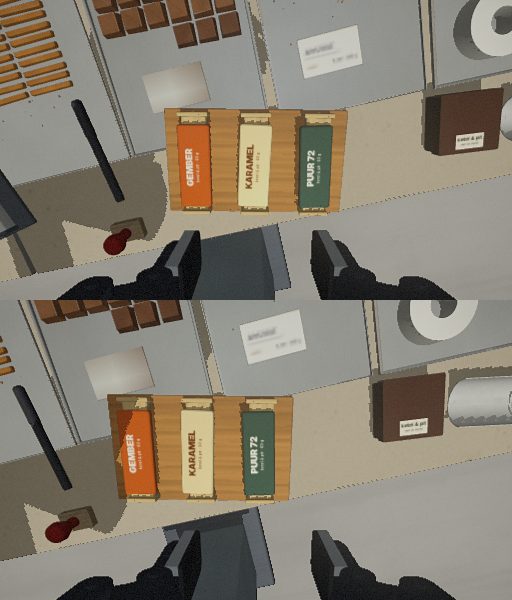

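w1 shows orange, cream and green at about (195,166), (255,166) and (315,167). In w2 they are at about (138,453-300), (198,456-300) and (258,453-300). I'll extract them by colour and triangulate.

```bash
cat > m.py <<'E'
from h import *
S={"or":((5,150,120),(14,255,255)),"cr":((20,60,150),(32,160,255)),"gr":((70,60,40),(95,200,140))}
seeds={"w1":dict(cr=(243,140)),"w2":dict()}
def quads(tag,seed):
    hsv=cv2.cvtColor(cv2.imread(f"pics/{tag}.png"),cv2.COLOR_BGR2HSV);out={}
    for n,(u,v) in seed.items():
        c=np.median(hsv[v-2:v+3,u-2:u+3].reshape(-1,3),0)
        m=cv2.inRange(hsv,c-[7,70,50],c+[7,70,50])
        m=cv2.morphologyEx(m,cv2.MORPH_CLOSE,np.ones((3,3)))
        k,lab=cv2.connectedComponents(m);q=(lab==lab[v,u]).astype(np.uint8)
        cs,_=cv2.findContours(q,0,2);cn=max(cs,key=cv2.contourArea)
        out[n]=cv2.minAreaRect(cn)
    return out
def load(tag): z=np.load(tag+".npz");return z["K"],z["T"],z["d"]
E
python3 - <<'E'
from m import *
A=quads("w1",dict(orr=(192,135),cr=(245,140),gr=(310,135)));B=quads("w2",dict(orr=(150,180),cr=(190,135),gr=(252,120)))
for n in A:
    print(n,[np.round(x,1) for x in A[n]],[np.round(x,1) for x in B[n]])
    K,T,d=load("w1");K2,T2,d2=load("w2");a=A[n][0];b=B[n][0]
    print(" tri",tri([ray(K,T,a),ray(K2,T2,b)]).round(4),"pl",plane(K,T,a,.035).round(4),plane(K2,T2,b,.035).round(4),"dep",d[int(a[1]),int(a[0])])
    P=np.array([plane(K,T,c,.035) for c in cv2.boxPoints(A[n])]);e=np.roll(P,-1,0)-P;L=np.linalg.norm(e,axis=1);l=e[L.argmax()];print(" size",L.round(4),"yaw",np.arctan(l[1]/l[0]).round(3))
E
```

```text
orr [array([202. , 159.5]), array([101.8,  75. ]), np.float64(89.4)] [array([150.2, 148.1]), array([103.9,  69.8]), np.float64(86.5)]
 tri [ 0.4829 -0.1161 -0.0085] pl [ 0.4892 -0.1255  0.035 ] [ 0.4852 -0.1319  0.035 ] dep 0.34317017
 size [0.0805 0.1157 0.0883 0.1161] yaw -0.294
cr [array([257.5, 165.4]), array([38.4, 85.9]), np.float64(2.5)] [array([194.5, 152.5]), array([45., 13.]), np.float64(90.0)]
 tri [ 0.4735 -0.1855  0.0631] pl [ 0.4688 -0.1848  0.035 ] [ 0.4696 -0.1786  0.035 ] dep 0.34299648
 size [0.0987 0.0418 0.0989 0.0452] yaw -0.247
gr [array([315.1, 166. ]), array([30.9, 80.6]), np.float64(1.2)] [array([258.5, 152.6]), array([81.9, 31.2]), np.float64(88.4)]
 tri [ 0.4536 -0.2482  0.0345] pl [ 0.4537 -0.2481  0.035 ] [ 0.4537 -0.2482  0.035 ] dep 0.3433954
 size [0.0927 0.0337 0.0929 0.0362] yaw -0.178
```

Green is good: triangulated z is 0.0345, as expected. Orange merges with the wood and cream with its end stops, so I'll read those by eye.

```bash
python3 - <<'E'
import cv2
for t,x,y in(("w1",160,105),("w2",105,93)):
    cv2.imwrite(f"pics/{t}c.png",cv2.resize(cv2.imread(f"pics/{t}.png")[y:y+110,x:x+190],None,fx=4,fy=4,interpolation=cv2.INTER_CUBIC))
E
```

```text
(no output)
```

View pics/w1c.png

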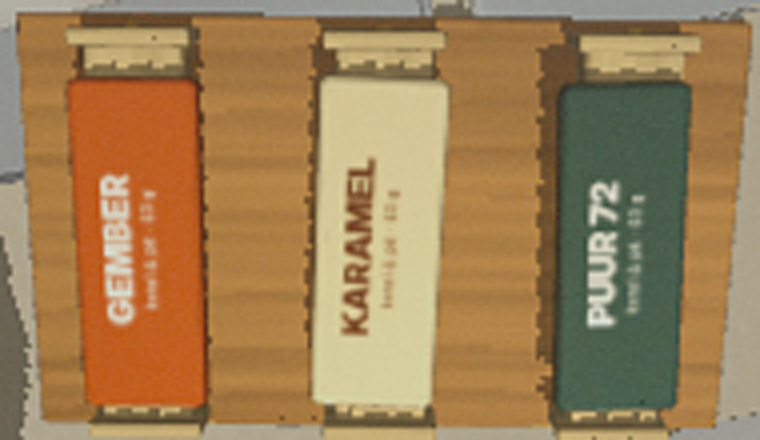

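View pics/w2c.png

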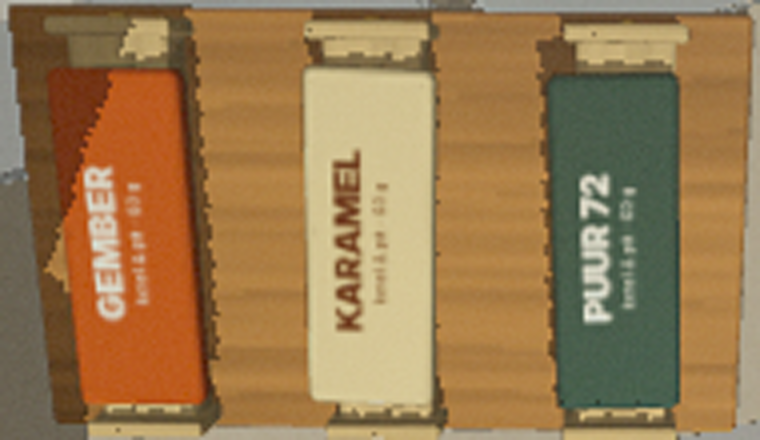

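Corners of all three bar tops read clearly in both crops (w1 orange (68,82) to (207,404), cream (319,78) to (432,405), green (559,85) to (676,408)).

```bash
python3 - <<'E'
from m import *
A={"or":[(68,82),(197,82),(207,404),(86,404)],"cr":[(319,78),(449,82),(432,405),(311,402)],"gr":[(559,85),(691,87),(676,408),(554,408)]}
B={"or":[(48,70),(181,70),(207,403),(80,403)],"cr":[(305,68),(434,72),(433,403),(309,400)],"gr":[(547,75),(679,75),(679,406),(560,406)]}
f=lambda c,x,y:((c[0]+.5)/4-.5+x,(c[1]+.5)/4-.5+y)
K,T,_=load("w1");K2,T2,_=load("w2")
for n in A:
    X=np.array([tri([ray(K,T,f(a,160,105)),ray(K2,T2,f(b,105,93))]) for a,b in zip(A[n],B[n])])
    P=np.array([plane(K,T,f(a,160,105),.035) for a in A[n]]);Q=np.array([plane(K2,T2,f(b,105,93),.035) for b in B[n]])
    print(n,"tri",X.mean(0).round(4),"z",X[:,2].round(3))
    for p in(P,Q):
        l=p[0]+p[1]-p[2]-p[3];print("  c",p.mean(0).round(4),"yaw",np.arctan(l[1]/l[0]).round(3),"len",(np.linalg.norm(l)/2).round(4),"w",np.linalg.norm(p[0]+p[3]-p[1]-p[2]).round(4)/2)
E
```

```text
or tri [ 0.4827 -0.1146  0.0321] z [0.033 0.029 0.03  0.036]
  c [ 0.483  -0.1151  0.035 ] yaw -0.235 len 0.0925 w 0.03525
  c [ 0.483  -0.1157  0.035 ] yaw -0.242 len 0.0934 w 0.03625
cr tri [ 0.4681 -0.1806  0.0316] z [0.028 0.032 0.032 0.034]
  c [ 0.4684 -0.1807  0.035 ] yaw -0.263 len 0.093 w 0.0354
  c [ 0.4683 -0.1813  0.035 ] yaw -0.271 len 0.093 w 0.03525
gr tri [ 0.451  -0.2477  0.0309] z [0.03  0.033 0.034 0.027]
  c [ 0.4518 -0.2472  0.035 ] yaw -0.201 len 0.0927 w 0.0359
  c [ 0.4518 -0.2481  0.035 ] yaw -0.201 len 0.093 w 0.035
```

All centres are consistent across views, and widths and lengths match. Tops are at about 32-35 mm. I'll pick green first.

```bash
python3 -m jog '{"motion": [[[0.011,-0.007,-0.04,0,0,0.02],[0.011,-0.007,-0.08,0,0,0.02],[0.011,-0.007,-0.12,0,0,0.02],[0.011,-0.007,-0.15,0,0,0.02],[0.011,-0.007,-0.175,0,0,0.02],[0.011,-0.007,-0.19,0,0,0.02],[0.011,-0.007,-0.20,0,0,0.02],[0.011,-0.007,-0.21,0,0,0.02],[0.011,-0.007,-0.216,0,0,0.02],[0.011,-0.007,-0.216,0,0,0.02],[0.011,-0.007,-0.216,0,0,0.02]]]}' 0.055 50
python3 -m jog '{"motion": [[[0,0,0,0,0,0],[0,0,0,0,0,0],[0,0,0,0,0,0],[0,0,0,0,0,0],[0,0,0,0,0,0],[0,0,0,0,0,0]]]}' 0.025 50
```

```text
time_s: 3.0
ee_pos: [0.4512, -0.2475, 0.0348]
tcp_rot: [0.0, 0.995, -0.1, 0.0]
force: [-0.0, 0.9, 0.1]
finger_gap: 0.0552
grip_force: 0.0
time_s: 3.6
ee_pos: [0.4516, -0.2478, 0.0353]
tcp_rot: [0.0, 0.995, -0.1, 0.001]
force: [-0.9, 1.1, 4.9]
finger_gap: 0.0351
grip_force: 50.4
```

```bash
python3 -m jog '{"motion": [[[0,0,0.015,0,0,0],[0,0,0.045,0,0,0],[0,0,0.085,0,0,0],[0,0.01,0.125,0,0,0],[0.002,0.04,0.16,0,0,0.02],[0.004,0.08,0.18,0,0,0.06],[0.006,0.12,0.185,0,0,0.1],[0.008,0.16,0.185,0,0,0.14],[0.01,0.20,0.185,0,0,0.18],[0.012,0.24,0.185,0,0,0.22],[0.014,0.28,0.185,0,0,0.26],[0.016,0.32,0.185,0,0,0.3],[0.018,0.36,0.185,0,0,0.34],[0.02,0.40,0.185,0,0,0.38],[0.02,0.43,0.185,0,0,0.41],[0.02,0.455,0.185,0,0,0.414],[0.02,0.47,0.185,0,0,0.414],[0.02,0.47,0.185,0,0,0.414],[0.02,0.47,0.185,0,0,0.414],[0.02,0.47,0.185,0,0,0.414]]]}'
python3 -c "
from h import *
cap('d1')"
python3 -m jog '{"motion": [[[0.0,0.03,0,0,0,0],[0.01,0.06,0,0,0,0],[0.01,0.075,0,0,0,0],[0.01,0.077,0,0,0,0],[0.01,0.077,0,0,0,0],[0.01,0.077,0,0,0,0]]]}'
python3 -c "
from h import *
cap('d2')
a=cv2.imread('pics/d1.png');b=cv2.imread('pics/d2.png')
cv2.imwrite('pics/d12.png',np.vstack([a[:300],b[:300]]))"
```

```text
time_s: 5.6
ee_pos: [0.4779, 0.1942, 0.2193]
tcp_rot: [-0.011, 0.992, 0.125, -0.002]
force: [0.0, -0.3, -0.8]
finger_gap: 0.0345
grip_force: 50.2
time_s: 6.25
ee_pos: [0.4979, 0.2386, 0.2192]
tcp_rot: [-0.025, 0.988, 0.152, -0.005]
force: [-0.3, 0.2, -0.2]
finger_gap: 0.035
grip_force: 50.2
```

View pics/d12.png

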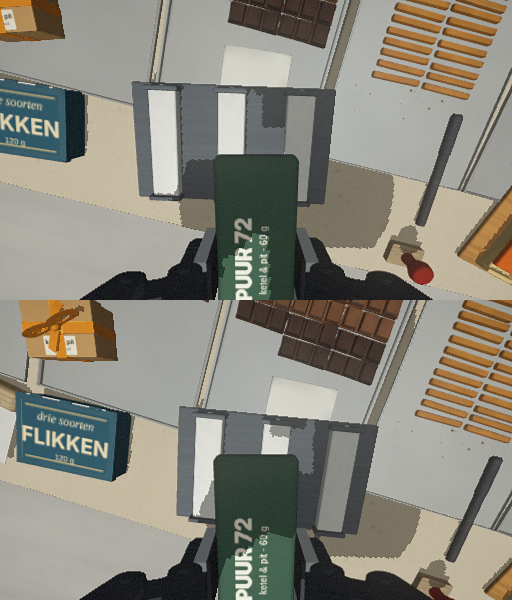

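```bash
python3 - <<'E'
from h import *
s=r.read_state();print(s["qpos"].round(3),s["dq"].round(3),s["ee_pos"].round(4),s["tcp_rot"].round(4))
print(Rot(s["tcp_rot"]).as_matrix().round(4).tolist())
E
python3 -m jog '{"motion": [[[0,0,0,0,0,0],[0,0,0,0,0,0],[0,0,0,0,0,0]]]}'
python3 -c "
from h import *
s=r.read_state();print(s['qpos'].round(3),s['ee_pos'].round(4),s['tcp_rot'].round(4))"
```

```text
[ 0.305  0.338 -0.057  1.177  0.051  3.141] [-0.002  0.     0.001 -0.002  0.001  0.   ] [0.4979 0.2386 0.2193] [-0.0251  0.988   0.1522 -0.0047]
[[0.9536, 0.3005, -0.017], [0.301, -0.9524, 0.0481], [-0.0017, -0.051, -0.9987]]
time_s: 6.6
ee_pos: [0.4983, 0.2388, 0.2194]
tcp_rot: [-0.025, 0.988, 0.152, -0.004]
force: [0.0, 1.1, -0.3]
finger_gap: 0.0345
grip_force: 50.2
[ 0.305  0.339 -0.056  1.177  0.051  3.141] [0.4983 0.2388 0.2194] [-0.0252  0.988   0.1522 -0.0044]
```

Joint 6 is at its limit (yaw = q1 − q6 + π). The display side needs the half-turned grasp, so I'll turn +π in two calls.

```bash
python3 -m jog '{"motion": [[[0,0,0,0,0,0.14],[0,0,0,0,0,0.28],[0,0,0,0,0,0.42],[0,0,0,0,0,0.56],[0,0,0,0,0,0.7],[0,0,0,0,0,0.84],[0,0,0,0,0,0.98],[0,0,0,0,0,1.12],[0,0,0,0,0,1.26],[0,0,0,0,0,1.4],[0,0,0,0,0,1.5],[0,0,0,0,0,1.57],[0,0,0,0,0,1.57]]]}'
python3 -c "
from h import *
s=r.read_state();print(s['qpos'].round(3),s['ee_pos'].round(4),Rot(s['tcp_rot']).as_matrix().round(3).tolist())"
```

```text
time_s: 7.9
ee_pos: [0.4984, 0.239, 0.2193]
tcp_rot: [-0.015, 0.591, 0.806, -0.021]
force: [-0.3, -1.0, -1.5]
finger_gap: 0.0347
grip_force: 50.2
[0.332 0.386 0.012 1.248 0.    1.598] [0.4984 0.239  0.2193] [[-0.3, 0.953, -0.048], [0.954, 0.3, -0.016], [-0.001, -0.051, -0.999]]
```

```bash
python3 -m jog '{"motion": [[[0,0,0,0.016,-0.048,0],[0,0,0,0.016,-0.048,0],[0,0,0,0.016,-0.048,0]]]}'
python3 -m jog '{"motion": [[[0,0.01,0,0,0,0.14],[0,0.02,0,0,0,0.28],[0,0.03,0,0,0,0.42],[0,0.04,0,0,0,0.56],[-0.005,0.05,0,0,0,0.7],[-0.01,0.06,0,0,0,0.84],[-0.015,0.06,0,0,0,0.98],[-0.018,0.06,0,0,0,1.12],[-0.018,0.06,0,0,0,1.26],[-0.018,0.06,0,0,0,1.4],[-0.018,0.06,0,0,0,1.48],[-0.018,0.06,0,0,0,1.48],[-0.018,0.06,0,0,0,1.48]]]}'
python3 -c "
from h import *
s=r.read_state();print(s['qpos'].round(3),s['ee_pos'].round(4),Rot(s['tcp_rot']).as_matrix().round(3).tolist())
cap('d3')
a=cv2.imread('pics/d3.png');b=cv2.imread('pics/d1.png')[75:215,120:345]
o=np.zeros((600,800,3),np.uint8);o[:300,:400]=cv2.resize(a,(400,300));b=cv2.resize(b,None,fx=2.1,fy=2.1,interpolation=2);o[304:304+b.shape[0],:b.shape[1]]=b
cv2.imwrite('pics/d3v.png',o)"
```

```text
time_s: 8.2
ee_pos: [0.498, 0.2388, 0.2196]
tcp_rot: [-0.0, 0.592, 0.806, -0.001]
force: [-0.4, 0.7, -0.9]
finger_gap: 0.0346
grip_force: 50.2
time_s: 9.5
ee_pos: [0.4806, 0.299, 0.2193]
tcp_rot: [-0.0, -0.106, 0.994, -0.0]
force: [0.8, -0.5, -0.5]
finger_gap: 0.035
grip_force: 50.2
[ 4.45e-01  3.69e-01 -1.20e-02  1.19e+00 -1.00e-03  2.33e-01] [0.4806 0.299  0.2193] [[-0.978, -0.211, 0.0], [-0.211, 0.978, -0.001], [0.0, -0.001, -1.0]]
```

View pics/d3v.png

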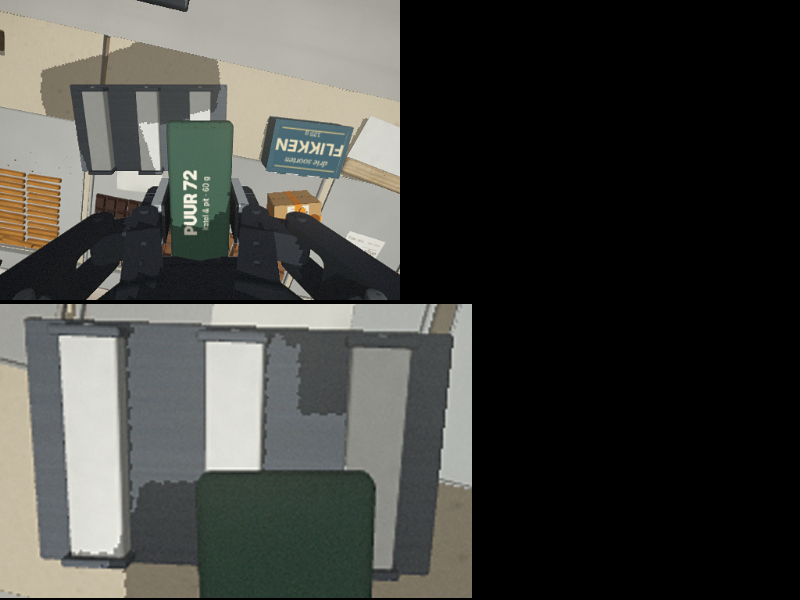

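d1 shows the left saddle top from about (148,90) to (178,195). d3 shows the right and middle saddles fully (about (105,116)-(141,219) and (174,116)-(206,219)). I'll compute each from two views.

```bash
python3 - <<'E'
from m import *
V={"L d1":("d1",[(59/2.1+120,32/2.1+75),(117/2.1+120,32/2.1+75),(123/2.1+120,253/2.1+75),(70/2.1+120,253/2.1+75)]),
"L d2":("d2",[(197,117),(224,117),(215,220),(190,219)]),
"R d1":("d1",[(348/2.1+120,42/2.1+75),(411/2.1+120,42/2.1+75),(390/2.1+120,267/2.1+75),(337/2.1+120,267/2.1+75)]),
"R d3":("d3",[(105,117),(137,117),(142,219),(114,219)]),
"M d3":("d3",[(174,117),(204,117),(206,219),(181,219)])}
for n,(t,q) in V.items():
    K,T,d=load(t);P=np.array([plane(K,T,c,.026) for c in q]);l=P[0]+P[1]-P[2]-P[3]
    c=np.mean(q,0);v,u=int(c[1]),int(c[0]);o,w=ray(K,T,c)
    print(n,P.mean(0).round(4),"yaw",np.arctan(l[1]/l[0]).round(3),"len",(np.linalg.norm(l)/2).round(4),"w",(np.linalg.norm(P[0]-P[1]+P[3]-P[2])/2).round(4),"depth",(o+w*d[v,u]).round(4))
E
```

```text
L d1 [0.4777 0.2965 0.026 ] yaw 0.207 len 0.1096 w 0.0277 depth [0.4805 0.2966 0.0274]
L d2 [0.4771 0.2971 0.026 ] yaw 0.184 len 0.1129 w 0.028 depth [0.4797 0.2976 0.0256]
R d1 [0.5066 0.161  0.026 ] yaw 0.217 len 0.1116 w 0.0285 depth [0.5092 0.1616 0.026 ]
R d3 [0.5083 0.1615 0.026 ] yaw 0.162 len 0.1105 w 0.0318 depth [0.5057 0.1611 0.0261]
M d3 [0.4934 0.2308 0.026 ] yaw 0.197 len 0.1104 w 0.0291 depth [0.4909 0.2303 0.0261]
```

Views agree with the 70 mm pitch: L (0.479,0.298), M (0.4935,0.2295), R (0.508,0.161), yaw 0.21. I'll place green on L.

```bash
python3 -m jog '{"motion": [[[-0.001,-0.001,-0.04,0,0,0],[-0.001,-0.001,-0.08,0,0,0],[-0.001,-0.001,-0.11,0,0,0],[-0.001,-0.001,-0.135,0,0,0],[-0.001,-0.001,-0.155,0,0,0],[-0.001,-0.001,-0.165,0,0,0],[-0.001,-0.001,-0.172,0,0,0],[-0.001,-0.001,-0.177,0,0,0],[-0.001,-0.001,-0.181,0,0,0],[-0.001,-0.001,-0.183,0,0,0],[-0.001,-0.001,-0.183,0,0,0],[-0.001,-0.001,-0.183,0,0,0]]]}'
```

```text
time_s: 10.75
ee_pos: [0.4797, 0.2981, 0.0368]
tcp_rot: [0.001, -0.107, 0.994, -0.0]
force: [0.5, -0.5, 0.0]
finger_gap: 0.0347
grip_force: 50.2
```

```bash
python3 -m jog '{"motion": [[[0,0,-0.001,0,0,0],[0,0,-0.0015,0,0,0],[0,0,-0.0015,0,0,0]]]}'
python3 -m jog '{"motion": [[[0,0,0,0,0,0],[0,0,0,0,0,0],[0,0,0,0,0,0],[0,0,0,0,0,0]]]}' 0.055
python3 -m jog '{"motion": [[[0,0,0.01,0,0,0],[0,0,0.03,0,0,0],[0,0,0.07,0,0,0],[0,-0.01,0.11,0,0,-0.02],[0,-0.05,0.14,0,0,-0.05],[-0.002,-0.09,0.15,0,0,-0.09],[-0.003,-0.13,0.15,0,0,-0.13],[-0.004,-0.17,0.15,0,0,-0.17],[-0.005,-0.21,0.15,0,0,-0.21],[-0.006,-0.25,0.15,0,0,-0.25],[-0.007,-0.29,0.15,0,0,-0.29],[-0.008,-0.33,0.15,0,0,-0.33],[-0.009,-0.37,0.15,0,0,-0.37],[-0.01,-0.41,0.15,0,0,-0.41],[-0.011,-0.44,0.14,0,0,-0.45],[-0.0115,-0.465,0.12,0,0,-0.475],[-0.0115,-0.479,0.1,0,0,-0.479],[-0.0115,-0.479,0.08,0,0,-0.479],[-0.0115,-0.479,0.07,0,0,-0.479],[-0.0115,-0.479,0.07,0,0,-0.479]]]}'
```

```text
time_s: 11.05
ee_pos: [0.4797, 0.2981, 0.0353]
tcp_rot: [0.001, -0.107, 0.994, -0.0]
force: [-0.0, -0.8, 3.6]
finger_gap: 0.0349
grip_force: 50.5
time_s: 11.45
ee_pos: [0.4793, 0.2979, 0.0347]
tcp_rot: [0.0, -0.107, 0.994, -0.0]
force: [0.1, -0.7, 0.1]
finger_gap: 0.055
grip_force: 0.0
time_s: 13.45
ee_pos: [0.4667, -0.1803, 0.1039]
tcp_rot: [-0.001, 0.132, 0.991, 0.0]
force: [-0.6, 0.7, -0.2]
finger_gap: 0.055
grip_force: 0.0
```

```bash
python3 -m jog '{"motion": [[[0.001,-0.001,-0.02,0,0,0],[0.001,-0.001,-0.035,0,0,0],[0.001,-0.001,-0.048,0,0,0],[0.001,-0.001,-0.058,0,0,0],[0.001,-0.001,-0.065,0,0,0],[0.001,-0.001,-0.069,0,0,0],[0.001,-0.001,-0.069,0,0,0],[0.001,-0.001,-0.069,0,0,0]]]}'
python3 -m jog '{"motion": [[[0,0,0,0,0,0],[0,0,0,0,0,0],[0,0,0,0,0,0],[0,0,0,0,0,0],[0,0,0,0,0,0]]]}' 0.025 50
```

```text
time_s: 14.25
ee_pos: [0.4692, -0.1822, 0.0363]
tcp_rot: [0.0, 0.132, 0.991, -0.0]
force: [0.6, -0.9, -0.1]
finger_gap: 0.0553
grip_force: 0.0
time_s: 14.75
ee_pos: [0.4695, -0.1823, 0.0366]
tcp_rot: [0.001, 0.132, 0.991, -0.0]
force: [-0.1, 1.3, 5.5]
finger_gap: 0.0349
grip_force: 50.5
```

```bash
python3 -m jog '{"motion": [[[0,0,0.015,0,0,0],[0,0,0.045,0,0,0],[0,0,0.085,0,0,0],[0,0.01,0.12,0,0,0.02],[0.002,0.04,0.14,0,0,0.06],[0.004,0.08,0.15,0,0,0.1],[0.006,0.12,0.15,0,0,0.15],[0.008,0.16,0.15,0,0,0.2],[0.01,0.20,0.15,0,0,0.25],[0.013,0.24,0.15,0,0,0.3],[0.016,0.28,0.15,0,0,0.35],[0.02,0.32,0.15,0,0,0.4],[0.023,0.36,0.15,0,0,0.45],[0.0255,0.39,0.14,0,0,0.478],[0.0255,0.405,0.12,0,0,0.478],[0.0255,0.412,0.09,0,0,0.478],[0.0255,0.412,0.07,0,0,0.478],[0.0255,0.412,0.055,0,0,0.478],[0.0255,0.412,0.05,0,0,0.478],[0.0255,0.412,0.05,0,0,0.478]]]}'
```

```text
time_s: 16.75
ee_pos: [0.4936, 0.2296, 0.085]
tcp_rot: [-0.001, -0.106, 0.994, -0.001]
force: [-0.2, -0.0, -0.4]
finger_gap: 0.035
grip_force: 50.2
```

```bash
python3 -m jog '{"motion": [[[0.001,0,-0.015,0,0,0],[0.001,0,-0.028,0,0,0],[0.001,0,-0.038,0,0,0],[0.001,0,-0.044,0,0,0],[0.001,0,-0.047,0,0,0],[0.001,0,-0.0485,0,0,0],[0.001,0,-0.0485,0,0,0],[0.001,0,-0.0485,0,0,0]]]}'
python3 -m jog '{"motion": [[[0,0,0,0,0,0],[0,0,0,0,0,0],[0,0,0,0,0,0],[0,0,0,0,0,0]]]}' 0.055
python3 -m jog '{"motion": [[[0,0,0.01,0,0,0],[0,0,0.03,0,0,0],[0,0,0.07,0,0,0],[0,-0.01,0.11,0,0,-0.02],[-0.002,-0.05,0.14,0,0,-0.06],[-0.003,-0.09,0.15,0,0,-0.11],[-0.004,-0.13,0.15,0,0,-0.17],[-0.005,-0.17,0.15,0,0,-0.23],[-0.006,-0.21,0.15,0,0,-0.29],[-0.008,-0.25,0.15,0,0,-0.35],[-0.01,-0.29,0.15,0,0,-0.4],[-0.011,-0.32,0.14,0,0,-0.44],[-0.012,-0.337,0.12,0,0,-0.45],[-0.012,-0.345,0.1,0,0,-0.45],[-0.012,-0.345,0.08,0,0,-0.45],[-0.012,-0.345,0.07,0,0,-0.45],[-0.012,-0.345,0.07,0,0,-0.45]]]}'
```

```text
time_s: 17.55
ee_pos: [0.4958, 0.2301, 0.0378]
tcp_rot: [0.001, -0.107, 0.994, -0.0]
force: [0.3, 0.5, -0.1]
finger_gap: 0.0346
grip_force: 50.2
time_s: 17.95
ee_pos: [0.4955, 0.23, 0.0375]
tcp_rot: [0.0, -0.107, 0.994, -0.0]
force: [0.0, -0.1, 0.3]
finger_gap: 0.0549
grip_force: 0.0
time_s: 19.65
ee_pos: [0.4823, -0.1145, 0.1065]
tcp_rot: [-0.001, 0.118, 0.993, 0.0]
force: [-0.7, -0.2, -1.0]
finger_gap: 0.0549
grip_force: 0.0
```

```bash
python3 -m jog '{"motion": [[[0,0,-0.02,0,0,0],[0,0,-0.035,0,0,0],[0,0,-0.048,0,0,0],[0,0,-0.058,0,0,0],[0,0,-0.066,0,0,0],[0,0,-0.071,0,0,0],[0,0,-0.071,0,0,0],[0,0,-0.071,0,0,0]]]}'
python3 -m jog '{"motion": [[[0,0,0,0,0,0],[0,0,0,0,0,0],[0,0,0,0,0,0],[0,0,0,0,0,0],[0,0,0,0,0,0]]]}' 0.025 50
```

```text
time_s: 20.45
ee_pos: [0.4837, -0.1151, 0.0367]
tcp_rot: [0.0, 0.118, 0.993, -0.0]
force: [-0.1, -0.7, 0.1]
finger_gap: 0.055
grip_force: 0.0
time_s: 20.95
ee_pos: [0.4841, -0.1153, 0.0371]
tcp_rot: [0.001, 0.118, 0.993, -0.0]
force: [-1.1, 0.5, 5.5]
finger_gap: 0.0348
grip_force: 50.4
```

```bash
python3 -m jog '{"motion": [[[0,0,0.015,0,0,0],[0,0,0.045,0,0,0],[0,0,0.085,0,0,0],[0,0.01,0.12,0,0,0.02],[0.002,0.04,0.14,0,0,0.07],[0.004,0.08,0.15,0,0,0.14],[0.007,0.12,0.15,0,0,0.21],[0.011,0.16,0.15,0,0,0.28],[0.016,0.20,0.15,0,0,0.35],[0.02,0.235,0.15,0,0,0.42],[0.025,0.26,0.14,0,0,0.449],[0.025,0.272,0.12,0,0,0.449],[0.025,0.276,0.09,0,0,0.449],[0.025,0.276,0.07,0,0,0.449],[0.025,0.276,0.055,0,0,0.449],[0.025,0.276,0.05,0,0,0.449],[0.025,0.276,0.05,0,0,0.449]]]}'
```

```text
time_s: 22.65
ee_pos: [0.5075, 0.1607, 0.0855]
tcp_rot: [-0.001, -0.106, 0.994, -0.0]
force: [0.0, -0.2, -0.9]
finger_gap: 0.0349
grip_force: 50.0
```

Then place, retreat up, and look.

```bash
python3 -m jog '{"motion": [[[0.001,0,-0.015,0,0,0],[0.001,0,-0.028,0,0,0],[0.001,0,-0.038,0,0,0],[0.001,0,-0.044,0,0,0],[0.001,0,-0.047,0,0,0],[0.001,0,-0.049,0,0,0],[0.001,0,-0.0495,0,0,0],[0.001,0,-0.0495,0,0,0]]]}'
python3 -m jog '{"motion": [[[0,0,0,0,0,0],[0,0,0,0,0,0],[0,0,0,0,0,0],[0,0,0,0,0,0]]]}' 0.055
python3 -m jog '{"motion": [[[0,0,0.01,0,0,0],[0,0,0.03,0,0,0],[0,0,0.07,0,0,0],[0,0,0.11,0,0,0],[0,0,0.15,0,0,0],[0.02,0.02,0.18,0,0,0],[0.05,0.04,0.19,0,0,0],[0.08,0.065,0.19,0,0,0],[0.08,0.065,0.19,0,0,0],[0.08,0.065,0.19,0,0,0],[0.08,0.065,0.19,0,0,0]]]}'
python3 -c "
from h import *
s=r.read_state();print(s['qpos'].round(3))
a=cap('e1')[0]
cv2.imwrite('pics/e1v.png',cv2.resize(a,(800,600)))"
```

```text
time_s: 23.45
ee_pos: [0.5097, 0.161, 0.0372]
tcp_rot: [0.001, -0.106, 0.994, -0.0]
force: [0.3, -0.4, -0.6]
finger_gap: 0.0348
grip_force: 50.1
time_s: 23.85
ee_pos: [0.5095, 0.161, 0.0369]
tcp_rot: [0.0, -0.106, 0.994, -0.0]
force: [0.7, 0.0, 0.3]
finger_gap: 0.0549
grip_force: 0.0
time_s: 24.95
ee_pos: [0.5884, 0.2254, 0.2269]
tcp_rot: [-0.0, -0.106, 0.994, -0.0]
force: [-0.1, 0.3, 0.3]
finger_gap: 0.0553
grip_force: 0.0
[ 2.660e-01  5.010e-01  2.110e-01  1.282e+00 -1.000e-03  5.300e-02]
```

View pics/e1v.png

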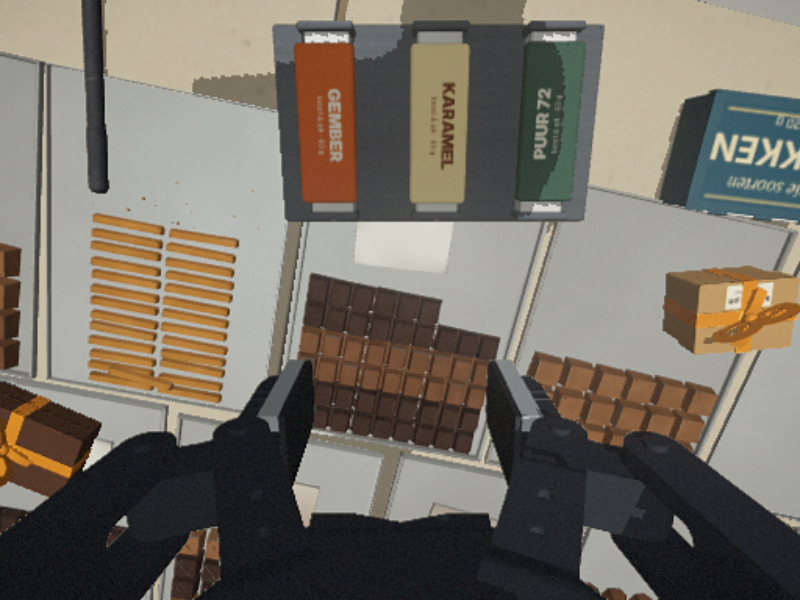

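The rack shows orange, cream and green tops at about (327,122), (439,123) and (549,121), between their stops. I'll check this numerically against the board's own corners.

```bash
python3 - <<'E'
from m import *
K,T,d=load("e1");k=.64
g=lambda q,z:np.array([plane(K,T,((x+.5)*k-.5,(y+.5)*k-.5),z) for x,y in q])
B=g([(274,25),(605,25),(583,220),(287,220)],.010);c=B.mean(0)
x=(B[2]+B[3]-B[0]-B[1]);yaw=np.arctan2(x[1],x[0]);print("board",c.round(4),yaw.round(3),(np.linalg.norm(x)/2).round(4),np.linalg.norm(B[0]-B[1]+B[3]-B[2])/2)
for n,q in dict(orr=[(294,43),(355,42),(357,202),(302,203)],cr=[(410,44),(470,44),(466,203),(410,203)],gr=[(525,42),(585,42),(572,200),(515,199)]).items():
    P=g(q,.035);e=P.mean(0)-c;l=P[2]+P[3]-P[0]-P[1];m=np.mean(q,0)*k
    o,w=ray(K,T,m);h=[(ray(K,T,(m[0],m[1]+t))[0]+ray(K,T,(m[0],m[1]+t))[1]*d[int(m[1]+t),int(m[0])])[2].round(4) for t in(-35,0,35)]
    print(n,"rack xy",(np.cos(yaw)*e[0]+np.sin(yaw)*e[1]).round(4),(-np.sin(yaw)*e[0]+np.cos(yaw)*e[1]).round(4),"dyaw",(np.arctan2(l[1],l[0])-yaw).round(3),"z top",h)
E
```

```text
board [0.4928 0.2294 0.01  ] 0.209 0.124 0.2109759360955403
orr rack xy 0.0008 -0.0706 dyaw -0.005 z top [np.float64(0.0339), np.float64(0.0363), np.float64(0.0354)]
cr rack xy 0.0012 -0.0006 dyaw 0.012 z top [np.float64(0.0344), np.float64(0.0357), np.float64(0.0361)]
gr rack xy -0.0007 0.068 dyaw 0.011 z top [np.float64(0.0348), np.float64(0.0357), np.float64(0.0357)]
```

All bars are within 2 mm and about 0.01 rad, flat at 35 mm. I'm handing in.

```bash
python3 -c "
from plant import r
print(r.finish_job())"
```

```text
the job is handed in; nothing more can be done
None
```

The three bars are on the display rack in reversed order (green left, cream middle, orange right), measured within about 2 mm of centre, straight and flat, and the job was handed in at about 25 s; no verdict was returned.

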